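# Feel out the release groove of a ski-binding drill jig and hold its clamp open

## Robot

A 7-joint arm with a two-finger parallel gripper is mounted at the origin on the work surface. World frame = base frame: x ahead of the robot, y to its left, z up, the work surface at z = 0. Lengths are in m, angles in rad, forces in N, time in s.
With the tool pointing down it reaches from about 0.4 to 0.85 m from the base axis. Payload 4.5 kg.
Tool frame: the origin (TCP) lies between the finger pads; the fingertips stand 19 mm ahead of it and the grasp point (between the pads) is the TCP (r.tips_ahead is the distance from the TCP to the fingertips, in m); z points along the fingers, y is the line along which they close (so a half turn about z gives the same grasp; the last joint's range is limited). The gripper opens to 88 mm and grips with 3 to 60 N. Pads are 18 mm wide; open, the fingers measure 123 mm over their backs; the gripper's body (75 mm by 187 mm) begins 45 mm behind the grasp point.
Start: joints at [1.365, 0.689, -0.195, 1.565, 0.157, 0.902, -0.215], TCP at [0.148, -0.607, 0.231] pointing down, gripper open.
Joint ranges: [-3.01, 3.01], [-0.46, 2.08], [-1.47, 1.51], [0.13, 2.56], [-1, 4.14], [0.04, 2.09], [-2.66, 2.66]. Speed limits (rad/s): [2.57, 2.57, 3.14, 3.14, 3.14, 3.14, 3.14].

## Interface

Orientations are given as a unit quaternion [x, y, z, w].
In Python, from plant import r, cams, models gives the robot as it stands. The module is installed in compiled form; this text tells all that it offers.
- The arm moves only by the tool jog_arm, never from a script. Its arguments are lists of equal length, an entry for each row: "turn": the turn, a rotation vector about the tool's x, y, z in rad, a list of three; "translation": the shift along the tool's x, y, z in m, a list of three; "grip": the closure, from 0 (fully open) to 1 (shut). In form: {"turn": [[ax, ay, az], ...], "translation": [[tx, ty, tz], ...], "grip": [grip, ...]}. A call has 1 to 20 rows; each row is the pose to reach, as a shift and turn from the pose commanded when the call began, along the tool's axes at that moment; what a row does not reach only later rows make up. A row lasts 1/8 s, in which the tool goes at most 62.5 mm and 10.7 degrees, less where a joint would pass 70% of its speed; a pose out of reach is approached as far as the arm can. A call with a gripper value outside its range is refused whole. The fingers move at their own pace and stop on an object; "force" is the grip in N (left out, the last holds). Time passes only in rows, so rows that repeat a pose let the fingers close. It gives the time, the measured TCP pose, the force, the opening and the grip force at its end, in the units of the state.
- r.get_state(): the state, without advancing time (a new reading comes with each control period).
- cams.snapshot(name): name is "scene" or "top" or "wrist"; returns the picture (420x560x3 uint8, red, green, blue); there is no depth.
- cams.camera_params(name): a dict with "fx", "fy", "cx", "cy" (pixels), "eye" and "orientation" of the camera in the world. Camera axes: x right, y up, looking along -z (the intrinsics and any distortion apply to the point x, -y, -z); pixel columns grow to the right and rows downward; lengths in m; the calibration is good to about 2 mm. A picture is of the moment at which its call begins: read the wrist's pose just before it. camera_params takes no time and is no camera call; for the wrist camera it gives the pose at the moment of the call.
- r.finish_job(): hands the job in; it is judged then, once.
Trained networks look in the newest picture that a camera, given by its name, has taken for a name from the list of things; names that differ only in an ending like _2 or _b are one class to them, and where a whole thing is asked for, a point or a joint stands for the part that bears it (a point fixed in the world has none). Each returns a list of dicts, best first, with "p" (0 to 1); they miss things now and then, are a little off and sometimes report something else, mostly with a low value. They report only what shows in the picture. A call takes as long as a camera call.
- models.find_in(camera, name): "position" ([x, y, z] in m, in world coordinates, good to about 4 mm: the middle of the surface that is visible of it).
- models.masks_of(camera, name): "pixels" (420x560 bool, what is visible of it).
- models.place_of(camera, name): "position" ([x, y, z] in m, in world coordinates, good to about 4 mm: a listed point, or the origin of a listed thing).
The state is a dict: "clock": time; "q": joint angles; "qd": joint speeds; "joint_torque": joint torques, N m; "tool_pos": TCP position; "eef_rot": TCP orientation; "contact_force": force on the tool from outside, world axes, zero at the start; "moment": the same for the moment, N m; "opening": opening from 0.0 (shut) to 1.0 (fully open); "finger_force": force on a finger pad.
Only numpy, scipy, OpenCV 4.12 (cv2) and the standard library are available. Lean on these libraries where they do the work, as an engineer would, in place of code of your own. Each camera call takes 0.05 s, during which the arm holds its last target. There are 200 camera calls.

## Task

The drill jig is still clamped on the ski. Start beside either grey end block and run a fingertip along the top of the jig's near edge until you find the release groove, then press the key inside the groove fully home so that the jaws let go of the ski. Finish while still holding the key down, so the jig can be taken off; work by touch only, gripping and lifting nothing, do not lean hard on the jig, and leave the tools and supplies around it alone.

Things in the scene. Friction and masses are not known exactly. Their poses are not given: they have to be found in the camera images.
- jig: Aluminium drill jig, level and fixed on a ski lying across in front of the robot. Origin: centre of its underside, on the ski's top, 74 mm above the bench; x away from the robot, y left along the ski, z up; only yaw turns. Deck 110 (x) by 500 mm (y), top z = 8 mm, two template plates on it to z = 12. Grey end blocks at |y| = 170 to 250 mm, top z = 44, a yellow carrying bow outside each.
- edge_right (a point): Where the near edge runs into the right end block (jig x = -47, y = -170, z = 32 mm), on the edge's top, mid-width. The near edge is a straight aluminium bar 16 mm wide, flat and level on top (jig z = 32 mm), through both end blocks; free air on the robot's side, deck 24 mm lower on the other. A plain rail of the same height is the far edge.
- edge_left (a point): Same at the left end block (jig y = +170). Between the two, the bar's top has one gap, the release groove: 40 mm along the bar, right across it, 11 mm deep down to the key. Its middle lies anywhere from jig y = -65 to +65 mm: not reported, to be felt for. Use closed fingers: up to 34 mm along the bar they fit in, and may overhang it on both sides. The bar does not shift.
- release_key (a joint): Key that forms the groove's bottom: aluminium, 37 mm along the bar, 15 mm wide, top 11 mm below the bar's top. Pressed straight down; value is its travel in m: 0 up, 0.007 fully home on a stop. A spring resists: 4 N at first, 10 N fully home; let go, it rises again. It draws the dark jaws under the jig off the ski's sides by as much.
- tap_guide: Loose steel tapping guide, a 22 mm round spool 42 mm tall, standing upright on the jig's deck between the template plates, at least 35 mm from the near bar. Origin: centre of its foot. Bystander.
- screwdriver: Loose screwdriver, 200 mm long, lying on the bench between robot and ski. Origin near its middle, on the bench; x axis along it towards the tip. Bystander.
- wax_bar: Loose yellow bar of ski wax, 45 x 105 x 22 mm, lying on the bench between robot and ski. Origin: centre of its underside. Bystander. (The ski's two green vices, 430 mm either side of its middle, with screw handles towards the robot, are lower than 80 mm.)
- spray_bottle: Loose green bottle of wax remover, 68 mm across, 170 mm tall, standing on the bench beyond the ski. Origin: centre of its foot. Bystander.

How it is judged:
By the outcome, as a careful person would: the job done as asked, in the order asked, and still so for the second after the job is handed in, while the arm keeps its last pose, push and grip.
It also fails if it takes over 58 s, if anything falls off the work surface, if the arm or the gripper's body presses on something with over 40 N, if the wrist force passes 120 N, or if a joint passes its speed limit or range.

## Working session

There is one attempt and no reset: what is moved stays moved. The work goes in short steps, Python scripts to look and compute and a tool call to move; the robot and the scene stay as the last step left them, time stands still between calls to the robot, and variables do not carry over. Pictures are saved under pics/ and viewed, at most 10 in all, crops included, and the job is handed in when it is done.

Besides the shell and the picture viewer there is one more tool, called after "Request:" as name(argument=value, ...), one argument or row to a line, values as JSON. jog_arm: Moves the arm, as the interface text tells. Its arguments: {"type":"object","properties":{"turn":{"type":"array"},"translation":{"type":"array"},"grip":{"type":"array"},"force":{"type":"number"}},"required":["turn","translation","grip"]}

```bash
mkdir -p pics
python3 - <<'E'
from plant import r,cams,models
import cv2,numpy as np
s=r.get_state();print(s['clock'],s['tool_pos'],s['eef_rot'],s['opening'],r.tips_ahead)
for c in ['scene','top']:
    im=cams.snapshot(c);cv2.imwrite(f'pics/{c}0.png',im[:,:,::-1])
    for n in ['jig','edge_right','edge_left','tap_guide','screwdriver','wax_bar','spray_bottle']:
        print(c,n,[(np.round(d['position'],4),round(d['p'],2)) for d in models.place_of(c,n)[:2]])
E
```

```text
0.0 [ 0.14825708 -0.6064944   0.22972047] [ 9.92811759e-01  1.19682810e-01 -1.81485613e-04 -8.95979621e-04] 1.0042348022244847 0.019
scene jig [(array([0.5902, 0.0109, 0.0753]), 0.69)]
scene edge_right [(array([ 0.5626, -0.1645,  0.106 ]), 0.89)]
scene edge_left [(array([0.5144, 0.1686, 0.1073]), 0.74), (array([ 3.721e-01, -1.616e-01,  3.000e-04]), 0.42)]
scene tap_guide [(array([0.5982, 0.0493, 0.0848]), 0.81)]
scene screwdriver [(array([0.3467, 0.1574, 0.0054]), 0.62)]
scene wax_bar [(array([ 0.3708, -0.1599, -0.0004]), 0.77)]
scene spray_bottle [(array([ 0.7475,  0.0492, -0.0019]), 0.8)]
top jig [(array([0.5832, 0.0131, 0.0772]), 0.84)]
top edge_right [(array([ 0.5616, -0.1685,  0.1056]), 0.55)]
top edge_left [(array([0.5169, 0.169 , 0.1141]), 0.63)]
top tap_guide [(array([0.5949, 0.0526, 0.0832]), 0.54)]
top screwdriver [(array([ 0.3507,  0.1558, -0.0014]), 0.62)]
top wax_bar [(array([ 0.3697, -0.1556, -0.0014]), 0.93)]
top spray_bottle [(array([0.7521, 0.053 , 0.0017]), 0.97)]
```

View pics/top0.png

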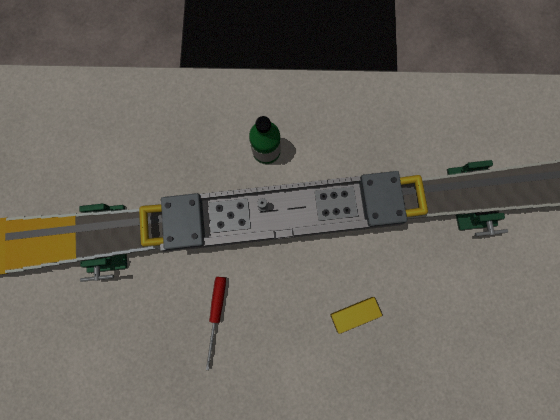

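View pics/scene0.png

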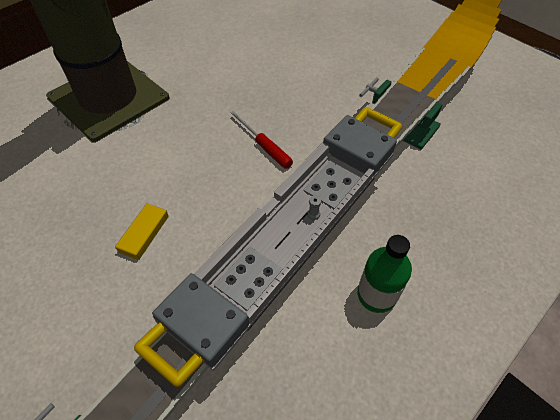

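The top view shows the jig across the middle, with the near bar running from about (203,243) to (368,231) and what may be the groove near (284,234). The scene view agrees, with a gap at about (270,205). The bystanders are clear of the near bar.

```bash
cat > h.py <<'E'
from plant import r,cams,models
import cv2,numpy as np
from scipy.spatial.transform import Rotation as R
ER=np.array([.562,-.1665,.106]);EL=np.array([.5157,.169,.106])
yv=(EL-ER);yv[2]=0;yv/=np.linalg.norm(yv);xv=np.array([yv[1],-yv[0],0]);mid=(ER+EL)/2
def pt(y,dz,dx=0): return mid+y*yv+dx*xv+[0,0,dz]      # on bar
Rt=R.from_matrix(np.c_[yv,xv,[0,0,-1]])                # tool x along jig y, y along jig x
def delta(p):
    s=r.get_state();q=R.from_quat(s['eef_rot'][:4]) if len(s['eef_rot'])==4 else None
    return np.round(q.inv().apply(np.array(p)-s['tool_pos']),4),np.round((q.inv()*Rt).as_rotvec(),4)
def st():
    s=r.get_state();p=np.array(s['tool_pos']);d=p-mid
    f=np.array(s['contact_force']);print('t',round(s['clock'],2),'jig y %.1f dx %.1f tip z %.1f mm'%(1e3*d@yv,1e3*d@xv,1e3*(p[2]-.019)),'F jig x/y/z',np.round([f@xv,f@yv,f[2]],1),'open',s['opening'])
E
python3 - <<'E'
from h import *
print(delta(pt(-.154,.019+.03)),np.linalg.norm(EL-ER));st()
c=cams.camera_params('top');print(c)
for uv in [(203,243),(274,235),(293,234),(368,231)]:
    o=c['orientation'];Rm=R.from_quat(o) if np.size(o)==4 else R.from_matrix(o)
    d=Rm.apply([(uv[0]-c['cx'])/c['fx'],-(uv[1]-c['cy'])/c['fy'],-1]);e=np.array(c['eye'])
    P=e+d*(.106-e[2])/d[2];print(uv,P.round(3),(P-mid)@yv,(P-mid)@xv)
E
python3 -c "
import cv2;i=cv2.imread('pics/top0.png')[180:270,190:380];cv2.imwrite('pics/c.png',cv2.resize(i,None,fx=4,fy=4,interpolation=2))"
```

```text
(array([ 0.5079, -0.345 ,  0.0755]), array([ 1.0000e-04,  0.0000e+00, -1.4681e+00])) 0.33867970119273466
t 0.8 jig y -549.3 dx -469.9 tip z 211.6 mm F jig x/y/z [ 0.2 -0.3  0.3] open 0.9992230185015603
{'fx': 390.3138532833196, 'fy': 390.3138532833196, 'cx': 280.6098303213124, 'cy': 211.35645226064167, 'eye': array([0.43195842, 0.004967  , 0.90325465]), 'orientation': array([ 0.06711547, -0.06261537, -0.69648753,  0.71167405])}
(203, 243) [0.511 0.169 0.106] 0.17022104499375967 -0.004863447337721925
(274, 235) [0.53  0.024 0.106] 0.02389127084566978 -0.005276355807762969
(293, 234) [ 0.533 -0.015  0.106] -0.015130019410208386 -0.007730652354329431
(368, 231) [ 0.543 -0.169  0.106] -0.16905221145826627 -0.019372703728693656
```

View pics/c.png

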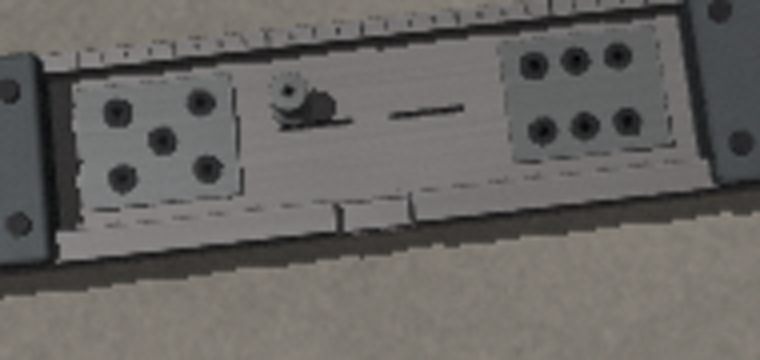

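The crop shows the groove at about crop x 340–410, roughly mid-bar. I'll check the bar line against the network points.

Run:
```python
from h import *
c=cams.camera_params('top');Rm=R.from_quat(c['orientation']);e=np.array(c['eye'])
for a in [(62,246),(200,231),(340,216),(410,209),(560,190),(708,174)]:
    uv=(190+a[0]/4,180+a[1]/4)
    d=Rm.apply([(uv[0]-c['cx'])/c['fx'],-(uv[1]-c['cy'])/c['fy'],-1])
    P=e+d*(.106-e[2])/d[2];print(a,P.round(4),((P-mid)@yv).round(4),((P-mid)@xv).round(4))
```

```text
(62, 246) [0.514  0.1643 0.106 ] 0.1649 -0.0024
(200, 231) [0.5232 0.0938 0.106 ] 0.0939 -0.0029
(340, 216) [0.5325 0.0222 0.106 ] 0.0216 -0.0035
(410, 209) [ 0.5369 -0.0137  0.106 ] -0.0145 -0.004
(560, 190) [ 0.5484 -0.0908  0.106 ] -0.0925 -0.0032
(708, 174) [ 0.5583 -0.1671  0.106 ] -0.1694 -0.0037
```

Request:
jog_arm(
  turn=[
    [0,0,-0.12],
    [0,0,-0.24],
    [0,0,-0.36],
    [0,0,-0.48],
    [0,0,-0.6],
    [0,0,-0.72],
    [0,0,-0.84],
    [0,0,-0.96],
    [0,0,-1.08],
    [0,0,-1.2],
    [0,0,-1.32],
    [0,0,-1.44],
    [0,0,-1.468],
    [0,0,-1.468],
    [0,0,-1.468],
    [0,0,-1.468],
    [0,0,-1.468],
    [0,0,-1.468],
  ],
  translation=[
    [0.03,-0.02,0],
    [0.07,-0.048,0],
    [0.11,-0.075,0],
    [0.15,-0.102,0],
    [0.19,-0.129,0],
    [0.23,-0.156,0],
    [0.27,-0.183,0],
    [0.31,-0.21,0],
    [0.35,-0.238,0],
    [0.39,-0.265,0],
    [0.43,-0.292,0.01],
    [0.47,-0.319,0.02],
    [0.49,-0.333,0.035],
    [0.508,-0.345,0.05],
    [0.508,-0.345,0.065],
    [0.508,-0.345,0.0755],
    [0.508,-0.345,0.0755],
    [0.508,-0.345,0.0755],
  ],
  grip=[1,1,1,1,1,1,1,1,1,1,1,1,1,1,1,1,1,1],
  force=5,
)

```text
clock: 3.05
tool_pos: [0.5599, -0.1523, 0.1555]
eef_rot: [0.658, 0.753, -0.0, 0.0]
contact_force: [-0.4, -0.4, 0.4]
opening: 0.005
finger_force: 0.0
```

Request:
jog_arm(
  turn=[
    [0,0,0],
    [0,0,0],
    [0,0,0],
    [0,0,0],
    [0,0,0],
    [0,0,0],
  ],
  translation=[
    [0,-0.002,0.01],
    [0,-0.002,0.018],
    [0,-0.002,0.023],
    [0,-0.002,0.026],
    [0,-0.002,0.027],
    [0,-0.002,0.027],
  ],
  grip=[1,1,1,1,1,1],
)

```text
clock: 3.8
tool_pos: [0.5581, -0.1516, 0.1281]
eef_rot: [0.657, 0.754, 0.0, 0.0]
contact_force: [-0.3, 0.3, 0.3]
opening: 0.006
finger_force: 0.0
```

Run:
```python
from h import *
im=cams.snapshot('scene');cv2.imwrite('pics/s1.png',cv2.resize(im[200:400,130:330,::-1],None,fx=3,fy=3));st()
```

```text
t 3.85 jig y -154.1 dx -1.8 tip z 109.2 mm F jig x/y/z [ 0.7 -0.2  0.9] open 0.005182003750566486
```

View pics/s1.png

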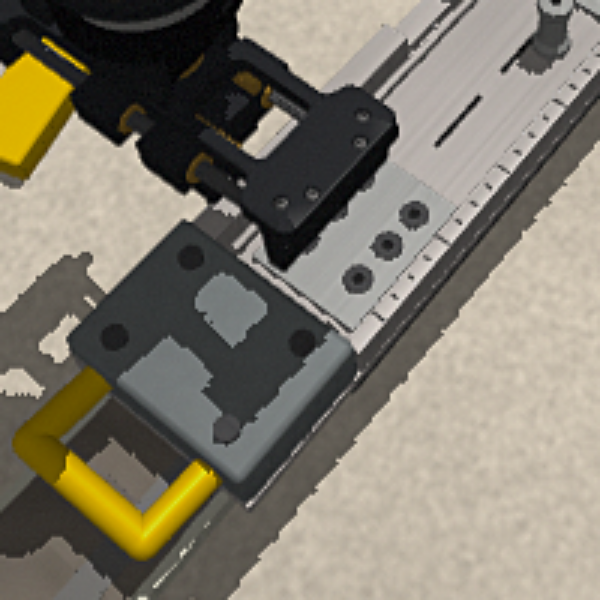

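The closed fingers are beside the right end block, above the near bar at about (290,250). Now I'll come down gently.

Request:
jog_arm(
  turn=[
    [0,0,0],
    [0,0,0],
    [0,0,0],
    [0,0,0],
  ],
  translation=[
    [0,0,0.001],
    [0,0,0.002],
    [0,0,0.003],
    [0,0,0.003],
  ],
  grip=[1,1,1,1],
)

```text
clock: 4.35
tool_pos: [0.5579, -0.1516, 0.1249]
eef_rot: [0.657, 0.754, -0.0, -0.0]
contact_force: [0.1, -0.3, 0.2]
opening: 0.004
finger_force: 0.0
```

Request:
jog_arm(
  turn=[
    [0,0,0],
    [0,0,0],
    [0,0,0],
  ],
  translation=[
    [0,0,0.0005],
    [0,0,0.001],
    [0,0,0.001],
  ],
  grip=[1,1,1],
)

```text
clock: 4.72
tool_pos: [0.558, -0.1517, 0.124]
eef_rot: [0.657, 0.754, -0.0, 0.0]
contact_force: [0.4, 0.2, 0.1]
opening: 0.008
finger_force: 0.0
```

Request:
jog_arm(
  turn=[
    [0,0,0],
    [0,0,0],
    [0,0,0],
  ],
  translation=[
    [0,0,0.0005],
    [0,0,0.001],
    [0,0,0.001],
  ],
  grip=[1,1,1],
)

```text
clock: 5.1
tool_pos: [0.558, -0.1516, 0.123]
eef_rot: [0.657, 0.754, -0.0, -0.0]
contact_force: [0.4, -0.1, -1.2]
opening: 0.003
finger_force: 0.0
```

Request:
jog_arm(
  turn=[
    [0,0,0],
    [0,0,0],
    [0,0,0],
  ],
  translation=[
    [0,0,0.0005],
    [0,0,0.001],
    [0,0,0.001],
  ],
  grip=[1,1,1],
)

```text
clock: 5.48
tool_pos: [0.558, -0.1516, 0.122]
eef_rot: [0.657, 0.754, -0.0, -0.0]
contact_force: [0.0, 0.1, 0.3]
opening: 0.004
finger_force: 0.0
```

Run:
```python
from h import *
a=cams.snapshot('scene')[230:330,180:300,::-1]
b=cams.snapshot('wrist')[:,:,::-1]
cv2.imwrite('pics/s2.png',np.hstack([cv2.resize(a,(420,350),interpolation=2),cv2.resize(b,(380,350))]));st()
```

```text
t 5.58 jig y -154.1 dx -1.9 tip z 103.0 mm F jig x/y/z [-1.3  0.9  0.2] open 0.003143000889338538
```

View pics/s2.png

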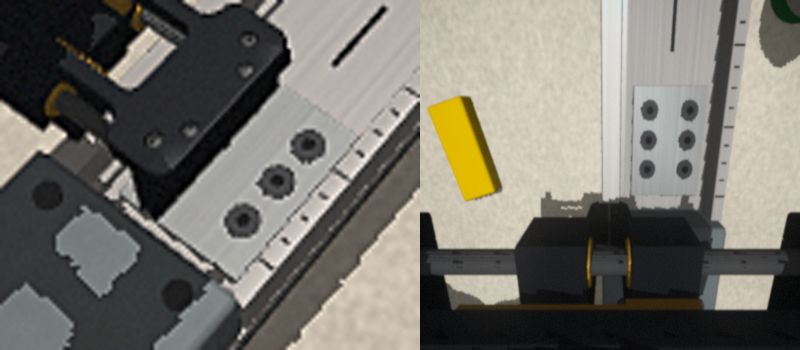

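The wrist view shows the closed fingers centred over the bar, with no contact felt yet, so I'll keep going down in small steps.

Request:
jog_arm(
  turn=[
    [0,0,0],
    [0,0,0],
    [0,0,0],
  ],
  translation=[
    [0,0,0.0005],
    [0,0,0.001],
    [0,0,0.001],
  ],
  grip=[1,1,1],
)

```text
clock: 5.95
tool_pos: [0.5579, -0.1516, 0.121]
eef_rot: [0.657, 0.754, -0.0, -0.0]
contact_force: [0.7, -0.3, -0.6]
opening: 0.005
finger_force: 0.0
```

Run:
```python
from h import *
s=r.get_state();p=np.array(s['tool_pos'])
im=cams.snapshot('wrist');c=cams.camera_params('wrist');Rm=R.from_quat(c['orientation']);e=np.array(c['eye']);print(e)
def pr(P):
    d=Rm.inv().apply(P-e);return np.round([c['cx']+c['fx']*d[0]/-d[2],c['cy']-c['fy']*d[1]/-d[2]],1)
print('tip',pr(p-[0,0,.019]),'tcp',pr(p))
# bar edges at several rows: intersect with z=.106
o=p-[0,0,p[2]]
cv2.imwrite('pics/w3.png',im[100:400,180:400,::-1].repeat(2,0).repeat(2,1))
for y in (.03,.06,.1,.16,.2):
  for dx in (-.008,.008):
    q=o+y*yv+dx*xv+[0,0,.106];print(y,dx,pr(q))
print(models.place_of('wrist','edge_right')[:1],models.place_of('wrist','jig')[:1])
st()
```

```text
[ 0.54723752 -0.08022009  0.27576624]
tip [279.8 238.9] tcp [280.  251.9]
0.03 -0.008 [266.1 193.6]
0.03 0.008 [293.7 193.5]
0.06 -0.008 [265.5 140.8]
0.06 0.008 [294.4 140.8]
0.1 -0.008 [264.5  61.7]
0.1 0.008 [295.5  61.6]
0.16 -0.008 [262.7 -81.2]
0.16 0.008 [297.5 -81.3]
0.2 -0.008 [ 261.3 -197.5]
0.2 0.008 [ 299.2 -197.6]
[] []
t 6.1 jig y -154.1 dx -1.9 tip z 102.0 mm F jig x/y/z [ 0.2 -0.4 -0.6] open 0.005513921790629116
```

View pics/w3.png

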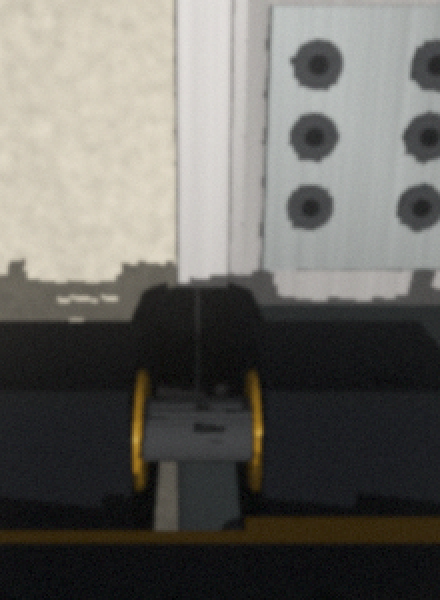

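The bar's top spans columns 267–295 and the tip projects to column 280, so the fingers are on the bar's line. Continuing down.

Request:
jog_arm(
  turn=[
    [0,0,0],
    [0,0,0],
    [0,0,0],
  ],
  translation=[
    [0,0,0.0005],
    [0,0,0.001],
    [0,0,0.001],
  ],
  grip=[1,1,1],
)

```text
clock: 6.48
tool_pos: [0.558, -0.1516, 0.12]
eef_rot: [0.657, 0.754, -0.0, 0.0]
contact_force: [-1.2, 0.7, 0.4]
opening: 0.003
finger_force: 0.0
```

Request:
jog_arm(
  turn=[
    [0,0,0],
    [0,0,0],
    [0,0,0],
  ],
  translation=[
    [0,0,0.0005],
    [0,0,0.001],
    [0,0,0.001],
  ],
  grip=[1,1,1],
)

```text
clock: 6.85
tool_pos: [0.558, -0.1516, 0.119]
eef_rot: [0.657, 0.754, -0.0, -0.0]
contact_force: [0.9, 0.5, 0.5]
opening: 0.003
finger_force: 0.0
```

Request:
jog_arm(
  turn=[
    [0,0,0],
    [0,0,0],
    [0,0,0],
  ],
  translation=[
    [0,0,0.0005],
    [0,0,0.001],
    [0,0,0.001],
  ],
  grip=[1,1,1],
)

```text
clock: 7.22
tool_pos: [0.558, -0.1516, 0.118]
eef_rot: [0.657, 0.754, -0.0, 0.0]
contact_force: [-0.4, -0.2, 0.3]
opening: 0.007
finger_force: 0.0
```

Run:
```python
from h import *
s=r.get_state();p=np.array(s['tool_pos'])
im=cams.snapshot('scene');c=cams.camera_params('scene');Rm=R.from_quat(c['orientation']);e=np.array(c['eye']);print(e)
def pr(P):
    d=Rm.inv().apply(P-e);return np.array([c['cx']+c['fx']*d[0]/-d[2],c['cy']-c['fy']*d[1]/-d[2]])
b=im[240:320,190:270,::-1];b=cv2.resize(b,None,fx=7,fy=7,interpolation=cv2.INTER_CUBIC)
f=lambda P:tuple(int(v) for v in (pr(P)-[190,240])*7)
for dx in(-.0175,.0175):
  for dy in(-.009,.009):
    q=p+dx*xv+dy*yv-[0,0,.019];cv2.circle(b,f(q),4,(0,0,255),-1);print(dx,dy,pr(q).round(1))
for dx in(-.008,.008): # bar top edges
    m=mid-.0022*xv
    cv2.line(b,f(m+dx*xv-.17*yv),f(m+dx*xv-.08*yv),(0,255,0) if dx>0 else (255,0,0),1)
cv2.imwrite('pics/s4.png',np.hstack([b]));st()
```

```text
[ 0.85639642 -0.28602021  0.69142709]
-0.0175 -0.009 [190.6 268.6]
-0.0175 0.009 [198.9 260.3]
0.0175 -0.009 [207.8 281.4]
0.0175 0.009 [216.  272.8]
t 7.28 jig y -154.1 dx -1.9 tip z 99.0 mm F jig x/y/z [-0.5  0.1 -0.9] open 0.0038524058773418382
```

View pics/s4.png

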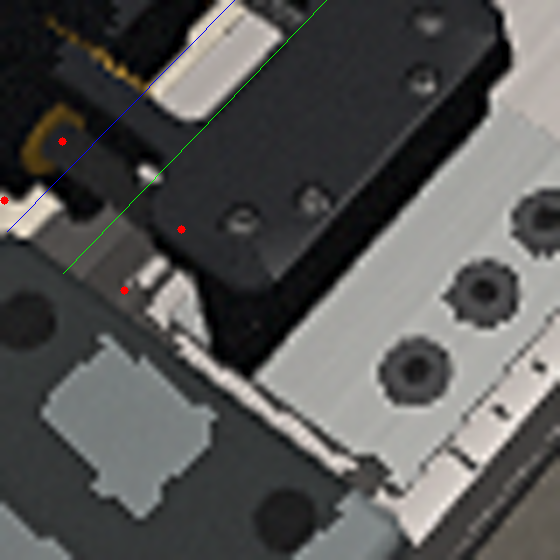

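The overlay suggests the real tip sits several mm higher than the model says: the bar is visible in shadow at (90,240) where the tip should hide it. Continuing the slow descent.

Request:
jog_arm(
  turn=[
    [0,0,0],
    [0,0,0],
    [0,0,0],
    [0,0,0],
  ],
  translation=[
    [0,0,0.0005],
    [0,0,0.001],
    [0,0,0.0015],
    [0,0,0.0015],
  ],
  grip=[1,1,1,1],
)

```text
clock: 7.78
tool_pos: [0.558, -0.1516, 0.1165]
eef_rot: [0.657, 0.754, -0.0, -0.0]
contact_force: [-0.1, -0.4, -0.2]
opening: 0.002
finger_force: 0.0
```

Request:
jog_arm(
  turn=[
    [0,0,0],
    [0,0,0],
    [0,0,0],
    [0,0,0],
  ],
  translation=[
    [0,0,0.0005],
    [0,0,0.001],
    [0,0,0.0015],
    [0,0,0.0015],
  ],
  grip=[1,1,1,1],
)

```text
clock: 8.28
tool_pos: [0.558, -0.1516, 0.115]
eef_rot: [0.657, 0.754, -0.0, -0.0]
contact_force: [-0.6, 0.3, -0.3]
opening: 0.009
finger_force: 0.0
```

Request:
jog_arm(
  turn=[
    [0,0,0],
    [0,0,0],
    [0,0,0],
    [0,0,0],
  ],
  translation=[
    [0,0,0.0005],
    [0,0,0.001],
    [0,0,0.0015],
    [0,0,0.0015],
  ],
  grip=[1,1,1,1],
)

```text
clock: 8.78
tool_pos: [0.558, -0.1516, 0.1135]
eef_rot: [0.657, 0.754, -0.0, -0.0]
contact_force: [1.0, -0.4, 0.0]
opening: 0.004
finger_force: 0.0
```

Run:
```python
from h import *
g=lambda b:(255*(b/255.)**.45).astype('uint8')
a=g(cams.snapshot('scene')[220:310,160:260,::-1]);b=g(cams.snapshot('wrist')[170:390,180:400,::-1])
cv2.imwrite('pics/s5.png',np.hstack([cv2.resize(a,(400,360),interpolation=2),cv2.resize(b,(360,360),interpolation=2)]));print(r.get_state()['moment'],r.get_state()['joint_torque']);st()
```

```text
[-0.0581009  -0.06915205 -0.02601821] [-6.69016117e-04 -5.20601714e+01 -5.00696272e+00 -1.01487637e+01
 -4.00006666e-02  7.15435872e-04 -1.05022068e-04]
t 8.88 jig y -154.0 dx -1.9 tip z 94.5 mm F jig x/y/z [0.1 0.4 0.4] open 0.0057970921780399415
```

View pics/s5.png

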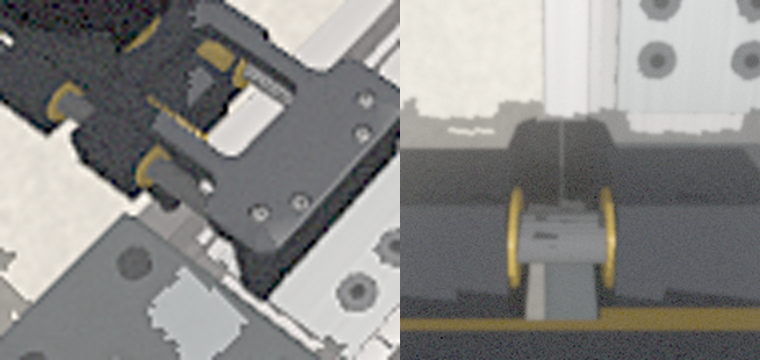

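The fingers still hang over the bar (wrist view, bar at columns 545–590 running under the tip at 525–600). Moving down again.

Request:
jog_arm(
  turn=[
    [0,0,0],
    [0,0,0],
    [0,0,0],
    [0,0,0],
  ],
  translation=[
    [0,0,0.0005],
    [0,0,0.001],
    [0,0,0.0015],
    [0,0,0.0015],
  ],
  grip=[1,1,1,1],
)

```text
clock: 9.38
tool_pos: [0.558, -0.1516, 0.112]
eef_rot: [0.657, 0.754, -0.0, -0.0]
contact_force: [0.9, 0.7, 0.5]
opening: 0.003
finger_force: 0.0
```

Run:
```python
from h import *
def cam(n):
    c=cams.camera_params(n);return c,R.from_quat(c['orientation']),np.array(c['eye'])
def ray(n,uv,z):
    c,Rm,e=cam(n);d=Rm.apply([(uv[0]-c['cx'])/c['fx'],-(uv[1]-c['cy'])/c['fy'],-1]);return e+d*(z-e[2])/d[2]
def pr(n,P):
    c,Rm,e=cam(n);d=Rm.inv().apply(P-e);return np.round([c['cx']+c['fx']*d[0]/-d[2],c['cy']-c['fy']*d[1]/-d[2]],1)
for n,uv in {'blkbolt':(190+741/4,180+143/4),'blkbolt2':(190+720/4,180+10/4),'platebolt L mid':(230.5,215.5),'groove r':(190+410/4,180+194/4),'groove l':(190+340/4,180+203/4)}.items():
    print(n,[(z,ray('top',uv,z).round(3),pr('scene',ray('top',uv,z))) for z in (.086,.096,.106,.118)])
p=np.array(r.get_state()['tool_pos'])
for L in (-.01,0,.01,.019):
  print(L,[pr('wrist',p-[0,0,L]+dy*yv) for dy in(0,.009)])
```

```text
blkbolt [(0.086, array([ 0.579, -0.189,  0.086]), array([193.5, 299.7])), (0.096, array([ 0.577, -0.187,  0.096]), array([192.9, 295. ])), (0.106, array([ 0.575, -0.184,  0.106]), array([192.3, 290.2])), (0.118, array([ 0.573, -0.182,  0.118]), array([191.6, 284.4]))]
blkbolt2 [(0.086, array([ 0.651, -0.18 ,  0.086]), array([230.9, 329.1])), (0.096, array([ 0.648, -0.177,  0.096]), array([230.2, 324.2])), (0.106, array([ 0.646, -0.175,  0.106]), array([229.5, 319.1])), (0.118, array([ 0.643, -0.172,  0.118]), array([228.6, 312.9]))]
platebolt L mid [(0.086, array([0.573, 0.118, 0.086]), array([329. , 182.9])), (0.096, array([0.571, 0.117, 0.096]), array([328.2, 179.2])), (0.106, array([0.569, 0.115, 0.106]), array([327.5, 175.4])), (0.118, array([0.567, 0.114, 0.118]), array([326.6, 170.8]))]
groove r [(0.086, array([ 0.547, -0.014,  0.086]), array([264.9, 218.2])), (0.096, array([ 0.546, -0.014,  0.096]), array([264.3, 214.2])), (0.106, array([ 0.545, -0.014,  0.106]), array([263.6, 210.1])), (0.118, array([ 0.543, -0.013,  0.118]), array([262.8, 205.1]))]
groove l [(0.086, array([0.542, 0.023, 0.086]), array([278.3, 203.7])), (0.096, array([0.541, 0.023, 0.096]), array([277.7, 199.8])), (0.106, array([0.539, 0.022, 0.106]), array([277. , 195.8])), (0.118, array([0.538, 0.022, 0.118]), array([276.1, 191. ]))]
-0.01 [array([280.1, 260. ]), array([280.2, 244.3])]
0 [array([280., 252.]), array([280.1, 237. ])]
0.01 [array([280. , 244.7]), array([280. , 230.5])]
0.019 [array([279.9, 238.9]), array([279.9, 225.2])]
```

Run:
```python
import cv2,numpy as np
i=cv2.imread('pics/scene0.png');g=lambda b:(255*(b/255.)**.7).astype('uint8')
a=cv2.resize(g(i[260:350,150:260]),(440,360),interpolation=2);b=cv2.resize(g(i[180:240,240:300]),(360,360),interpolation=2)
cv2.imwrite('pics/s6.png',np.hstack([a,b]))
```

```text
(no output)
```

View pics/s6.png

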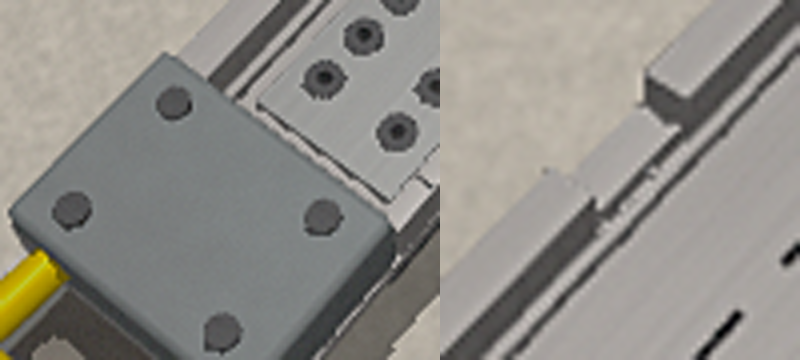

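The end-block bolts triangulate to about 0.116 m, so the jig height is right and the reach of the shut fingers must be shorter than stated. Continuing slowly.

Request:
jog_arm(
  turn=[
    [0,0,0],
    [0,0,0],
    [0,0,0],
    [0,0,0],
  ],
  translation=[
    [0,0,0.0005],
    [0,0,0.001],
    [0,0,0.0015],
    [0,0,0.0015],
  ],
  grip=[1,1,1,1],
)

```text
clock: 9.88
tool_pos: [0.558, -0.1516, 0.1105]
eef_rot: [0.657, 0.754, -0.0, -0.0]
contact_force: [-0.2, 0.3, -0.3]
opening: 0.003
finger_force: 0.0
```

Request:
jog_arm(
  turn=[
    [0,0,0],
    [0,0,0],
    [0,0,0],
    [0,0,0],
  ],
  translation=[
    [0,0,0.0005],
    [0,0,0.001],
    [0,0,0.0015],
    [0,0,0.0015],
  ],
  grip=[1,1,1,1],
)

```text
clock: 10.38
tool_pos: [0.558, -0.1516, 0.109]
eef_rot: [0.657, 0.754, -0.0, -0.0]
contact_force: [0.9, -0.2, -0.4]
opening: 0.004
finger_force: 0.0
```

Run:
```python
from h import *
from scipy.optimize import least_squares
p=np.array(r.get_state()['tool_pos']);w=cams.snapshot('wrist')
cv2.imwrite('pics/wr_raw.png',w[:,:,::-1]);cv2.imwrite('pics/sc_raw.png',cams.snapshot('scene')[:,:,::-1])
C={n:cams.camera_params(n) for n in('wrist','top','scene')}
def pr(n,P,de=0):
    c=C[n];d=R.from_quat(c['orientation']).inv().apply(P-(np.array(c['eye'])+de));return np.array([c['cx']+c['fx']*d[0]/-d[2],c['cy']-c['fy']*d[1]/-d[2]])
def ray(n,uv,z):
    c=C[n];e=np.array(c['eye']);d=R.from_quat(c['orientation']).apply([(uv[0]-c['cx'])/c['fx'],-(uv[1]-c['cy'])/c['fy'],-1]);return e+d*(z-e[2])/d[2]
B=[(534,64),(576,61),(618,54),(543,130),(585,126),(627,122)]
W=[ray('top',((a+.5)/4-.5+190,(b+.5)/4-.5+180),.0865) for a,b in B]
g=cv2.GaussianBlur(cv2.cvtColor(w,cv2.COLOR_RGB2GRAY),(5,5),1)
h=cv2.HoughCircles(g,cv2.HOUGH_GRADIENT,1,20,param1=80,param2=14,minRadius=5,maxRadius=18)
h=h[0] if h is not None else []
for q in W:
    u=pr('wrist',q);k=min(h,key=lambda c:np.hypot(*(c[:2]-u))) if len(h) else None
    print(q.round(3),u.round(1),k)
# slab template shift s1 -> now
a=cv2.resize(cv2.imread('pics/s1.png'),(200,200),interpolation=cv2.INTER_AREA);b=cv2.imread('pics/sc_raw.png')[200:400,130:330]
T=a[32:72,85:125];m=cv2.matchTemplate(b,T,cv2.TM_CCOEFF_NORMED);print(cv2.minMaxLoc(m))
print(pr('scene',p+[0,0,.03]),pr('scene',p+[0,0,.03+.1281-p[2]]))
```

```text
[ 0.62  -0.078  0.087] [404.4 132.7] [409.5 129.5   9.6]
[ 0.622 -0.101  0.087] [398.3 171.7] [401.5 171.5  13.4]
[ 0.626 -0.124  0.087] [396.1 208.7] [397.5 208.5  12.5]
[ 0.584 -0.083  0.087] [341.2 132.6] [342.5 132.5  13.2]
[ 0.587 -0.106  0.087] [338.3 171.5] [340.5 171.5  13.2]
[ 0.589 -0.128  0.087] [335.5 207.7] [338.5 208.5  11.4]
(-0.6058306097984314, 0.9111505150794983, (121, 44), (86, 40))
[199.30030062 257.72316685] [197.24378675 251.02895967]
```

The wrist camera pose checks out: the plate bolts land within 1–3 px. So the pose is right and only the tip reach is short.

Request:
jog_arm(
  turn=[
    [0,0,0],
    [0,0,0],
    [0,0,0],
  ],
  translation=[
    [0,0,0.0005],
    [0,0,0.001],
    [0,0,0.001],
  ],
  grip=[1,1,1],
)

```text
clock: 10.85
tool_pos: [0.558, -0.1516, 0.108]
eef_rot: [0.657, 0.754, -0.0, -0.0]
contact_force: [0.1, 0.1, 0.4]
opening: -0.001
finger_force: 0.0
```

Request:
jog_arm(
  turn=[
    [0,0,0],
    [0,0,0],
    [0,0,0],
  ],
  translation=[
    [0,0,0.0005],
    [0,0,0.001],
    [0,0,0.001],
  ],
  grip=[1,1,1],
)

```text
clock: 11.22
tool_pos: [0.558, -0.1516, 0.107]
eef_rot: [0.657, 0.754, -0.0, -0.0]
contact_force: [0.6, 0.2, 0.8]
opening: 0.006
finger_force: 0.0
```

Request:
jog_arm(
  turn=[
    [0,0,0],
    [0,0,0],
    [0,0,0],
  ],
  translation=[
    [0,0,0.0005],
    [0,0,0.001],
    [0,0,0.001],
  ],
  grip=[1,1,1],
)

```text
clock: 11.6
tool_pos: [0.558, -0.1516, 0.106]
eef_rot: [0.657, 0.754, -0.0, 0.0]
contact_force: [-1.1, -0.4, -0.2]
opening: 0.006
finger_force: 0.0
```

The wrist image geometry predicts contact at a TCP z of about 0.096 m, so I'll continue to there under the force guard.

Request:
jog_arm(
  turn=[
    [0,0,0],
    [0,0,0],
    [0,0,0],
    [0,0,0],
  ],
  translation=[
    [0,0,0.0005],
    [0,0,0.001],
    [0,0,0.0015],
    [0,0,0.0015],
  ],
  grip=[1,1,1,1],
)

```text
clock: 12.1
tool_pos: [0.558, -0.1516, 0.1045]
eef_rot: [0.657, 0.754, -0.0, -0.0]
contact_force: [-0.3, 0.3, -0.3]
opening: 0.005
finger_force: 0.0
```

Request:
jog_arm(
  turn=[
    [0,0,0],
    [0,0,0],
    [0,0,0],
    [0,0,0],
  ],
  translation=[
    [0,0,0.0005],
    [0,0,0.001],
    [0,0,0.0015],
    [0,0,0.0015],
  ],
  grip=[1,1,1,1],
)

```text
clock: 12.6
tool_pos: [0.558, -0.1516, 0.103]
eef_rot: [0.657, 0.754, -0.0, -0.0]
contact_force: [-0.6, -1.5, -0.1]
opening: 0.006
finger_force: 0.0
```

Request:
jog_arm(
  turn=[
    [0,0,0],
    [0,0,0],
    [0,0,0],
    [0,0,0],
  ],
  translation=[
    [0,0,0.0005],
    [0,0,0.001],
    [0,0,0.0015],
    [0,0,0.0015],
  ],
  grip=[1,1,1,1],
)

```text
clock: 13.1
tool_pos: [0.558, -0.1516, 0.1015]
eef_rot: [0.657, 0.754, -0.0, 0.0]
contact_force: [0.3, 0.2, -0.7]
opening: 0.004
finger_force: 0.0
```

Request:
jog_arm(
  turn=[
    [0,0,0],
    [0,0,0],
    [0,0,0],
    [0,0,0],
  ],
  translation=[
    [0,0,0.0005],
    [0,0,0.001],
    [0,0,0.0015],
    [0,0,0.0015],
  ],
  grip=[1,1,1,1],
)

```text
clock: 13.6
tool_pos: [0.558, -0.1516, 0.0999]
eef_rot: [0.657, 0.754, -0.0, -0.0]
contact_force: [0.9, 0.2, -0.9]
opening: 0.008
finger_force: 0.0
```

Run:
```python
from h import *
p=np.array(r.get_state()['tool_pos'])
def pr(n,P):
    c=cams.camera_params(n);d=R.from_quat(c['orientation']).inv().apply(P-np.array(c['eye']));return np.array([c['cx']+c['fx']*d[0]/-d[2],c['cy']-c['fy']*d[1]/-d[2]])
g=lambda b:(255*(b/255.)**.4).astype('uint8')
out=[]
for n,(r0,c0,k,wd,ht) in {'scene':(215,150,5,80,116),'wrist':(180,200,2.5,160,232),'top':(180,330,8,50,72)}.items():
    im=cams.snapshot(n)[:,:,::-1];cv2.imwrite(f'pics/{n}_raw2.png',im)
    hh=int(580/k);ww={'scene':60,'wrist':110,'top':32}[n]
    if n=='scene': r0,c0,ww,hh=205,165,80,60;W,H=400,300
    if n=='wrist': r0,c0,ww,hh=200,190,180,135;W,H=400,300
    if n=='top': r0,c0,ww,hh=180,320,106,40;W,H=795,300
    a=cv2.resize(g(im[r0:r0+hh,c0:c0+ww]),(W,H),interpolation=cv2.INTER_CUBIC)
    for L,col in((0,(0,0,255)),(.019,(0,255,0))):
        u=(pr(n,p-[0,0,L])-[c0,r0]+.5)*[W/ww,H/hh];cv2.circle(a,tuple(int(v) for v in u),3,col,-1)
    out.append(a)
cv2.imwrite('pics/s7.png',np.vstack([np.hstack(out[:2]),cv2.resize(out[2],(800,300))]));st()
```

```text
t 13.75 jig y -154.0 dx -1.9 tip z 81.0 mm F jig x/y/z [ 0.2 -0.7 -0.1] open 0.006975639433330473
```

View pics/s7.png

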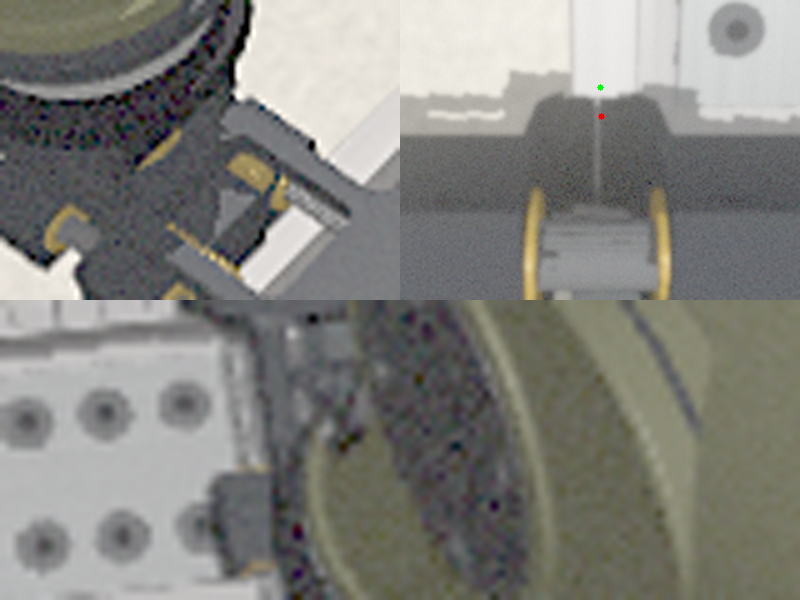

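The wrist view shows the shut tips over the bar with the tip's front edge at about full-image row 243. Still no touch, so I'll go down further in small steps.

Request:
jog_arm(
  turn=[
    [0,0,0],
    [0,0,0],
    [0,0,0],
    [0,0,0],
  ],
  translation=[
    [0,0,0.0005],
    [0,0,0.001],
    [0,0,0.0015],
    [0,0,0.0015],
  ],
  grip=[1,1,1,1],
)

```text
clock: 14.25
tool_pos: [0.558, -0.1516, 0.0985]
eef_rot: [0.657, 0.754, -0.0, -0.0]
contact_force: [1.0, 0.1, -0.1]
opening: 0.006
finger_force: 0.0
```

Request:
jog_arm(
  turn=[
    [0,0,0],
    [0,0,0],
    [0,0,0],
    [0,0,0],
  ],
  translation=[
    [0,0,0.0005],
    [0,0,0.001],
    [0,0,0.0015],
    [0,0,0.0015],
  ],
  grip=[1,1,1,1],
)

```text
clock: 14.75
tool_pos: [0.5581, -0.1516, 0.0983]
eef_rot: [0.657, 0.754, -0.0, 0.0]
contact_force: [-2.7, 0.2, 10.4]
opening: 0.007
finger_force: 5.2
```

Contact: 10.4 N, shared 5.2 N per finger, at TCP z = 0.0983 m. I'll ease to a light touch and slide along the bar.

Request:
jog_arm(
  turn=[
    [0,0,0],
    [0,0,0],
    [0,0,0],
    [0,0,0],
    [0,0,0],
    [0,0,0],
    [0,0,0],
    [0,0,0],
    [0,0,0],
    [0,0,0],
  ],
  translation=[
    [0,0,-0.0007],
    [0.002,0,-0.0007],
    [0.005,0,-0.0007],
    [0.008,0,-0.0007],
    [0.011,0,-0.0007],
    [0.014,0,-0.0007],
    [0.017,0,-0.0007],
    [0.02,0,-0.0007],
    [0.023,0,-0.0007],
    [0.026,0,-0.0007],
  ],
  grip=[1,1,1,1,1,1,1,1,1,1],
)

```text
clock: 16.0
tool_pos: [0.5555, -0.1278, 0.0983]
eef_rot: [0.658, 0.753, -0.0, 0.002]
contact_force: [0.8, -4.9, 5.7]
opening: 0.007
finger_force: 2.6
```

Request:
jog_arm(
  turn=[
    [0,0,0],
    [0,0,0],
    [0,0,0],
    [0,0,0],
    [0,0,0],
    [0,0,0],
    [0,0,0],
    [0,0,0],
    [0,0,0],
    [0,0,0],
  ],
  translation=[
    [0.003,0,0],
    [0.006,0,0],
    [0.009,0,0],
    [0.012,0,0],
    [0.015,0,0],
    [0.018,0,0],
    [0.021,0,0],
    [0.024,0,0],
    [0.027,0,0],
    [0.03,0,0],
  ],
  grip=[1,1,1,1,1,1,1,1,1,1],
)

```text
clock: 17.25
tool_pos: [0.5514, -0.0981, 0.0983]
eef_rot: [0.658, 0.753, -0.0, 0.002]
contact_force: [-0.2, -4.3, 5.5]
opening: 0.008
finger_force: 2.8
```

```bash
python3 -c "
from h import *
st()"
```

```text
t 17.25 jig y -100.2 dx -1.2 tip z 79.3 mm F jig x/y/z [-0.8 -4.3  5.5] open 0.008262659756282546
```

Request:
jog_arm(
  turn=[
    [0,0,0],
    [0,0,0],
    [0,0,0],
    [0,0,0],
    [0,0,0],
    [0,0,0],
    [0,0,0],
    [0,0,0],
    [0,0,0],
    [0,0,0],
    [0,0,0],
    [0,0,0],
    [0,0,0],
    [0,0,0],
    [0,0,0],
    [0,0,0],
    [0,0,0],
    [0,0,0],
    [0,0,0],
    [0,0,0],
  ],
  translation=[
    [0.003,0,0],
    [0.006,0,0],
    [0.009,0,0],
    [0.012,0,0],
    [0.015,0,0],
    [0.018,0,0],
    [0.021,0,0],
    [0.024,0,0],
    [0.027,0,0],
    [0.03,0,0],
    [0.033,0,0],
    [0.036,0,0],
    [0.039,0,0],
    [0.042,0,0],
    [0.045,0,0],
    [0.048,0,0],
    [0.051,0,0],
    [0.054,0,0],
    [0.057,0,0],
    [0.06,0,0],
  ],
  grip=[1,1,1,1,1,1,1,1,1,1,1,1,1,1,1,1,1,1,1,1],
)

```text
clock: 19.75
tool_pos: [0.5432, -0.039, 0.0983]
eef_rot: [0.658, 0.753, -0.001, 0.002]
contact_force: [0.7, -5.3, 6.3]
opening: 0.008
finger_force: 3.2
```

Still on the bar at jig y ≈ -40. Shorter steps from here.

Request:
jog_arm(
  turn=[
    [0,0,0],
    [0,0,0],
    [0,0,0],
    [0,0,0],
    [0,0,0],
    [0,0,0],
    [0,0,0],
    [0,0,0],
  ],
  translation=[
    [0.003,0,0],
    [0.006,0,0],
    [0.009,0,0],
    [0.012,0,0],
    [0.015,0,0],
    [0.018,0,0],
    [0.02,0,0],
    [0.022,0,0],
  ],
  grip=[1,1,1,1,1,1,1,1],
)

```text
clock: 20.75
tool_pos: [0.5401, -0.0172, 0.0983]
eef_rot: [0.658, 0.753, -0.001, 0.002]
contact_force: [1.6, -4.3, 5.4]
opening: 0.002
finger_force: 3.2
```

Request:
jog_arm(
  turn=[
    [0,0,0],
    [0,0,0],
    [0,0,0],
    [0,0,0],
    [0,0,0],
  ],
  translation=[
    [0.002,0,0],
    [0.004,0,0],
    [0.006,0,0],
    [0.008,0,0],
    [0.01,0,0],
  ],
  grip=[1,1,1,1,1],
)

```text
clock: 21.38
tool_pos: [0.5386, -0.0069, 0.0981]
eef_rot: [0.658, 0.753, -0.001, 0.001]
contact_force: [0.6, -4.7, 5.4]
opening: 0.006
finger_force: 2.4
```

Request:
jog_arm(
  turn=[
    [0,0,0],
    [0,0,0],
    [0,0,0],
    [0,0,0],
  ],
  translation=[
    [0.0015,0,0],
    [0.003,0,0],
    [0.0045,0,0],
    [0.0045,0,0],
  ],
  grip=[1,1,1,1],
)

```text
clock: 21.88
tool_pos: [0.5369, 0.0001, 0.0975]
eef_rot: [0.657, 0.754, 0.0, -0.0]
contact_force: [-0.4, 0.8, 0.3]
opening: 0.006
finger_force: 0.0
```

```bash
python3 -c "
from h import *
st()"
```

```text
t 21.88 jig y -0.9 dx -2.1 tip z 78.5 mm F jig x/y/z [-0.3  0.9  0.3] open 0.005892892325592877
```

The force fell to zero at jig y ≈ -1, so the fingertip has dropped into the groove, matching the view. I'll centre a little more and yaw slightly so the gripper body stays clear of the tap guide.

Request:
jog_arm(
  turn=[
    [0,0,0],
    [0,0,0],
    [0,0,0.08],
    [0,0,0.16],
    [0,0,0.25],
    [0,0,0.25],
    [0,0,0.25],
  ],
  translation=[
    [0.002,0,0],
    [0.004,0,0],
    [0.004,0,0],
    [0.004,0,0],
    [0.004,0,0],
    [0.004,0,0.002],
    [0.004,0,0.004],
  ],
  grip=[1,1,1,1,1,1,1],
)

```text
clock: 22.75
tool_pos: [0.5366, 0.0035, 0.0936]
eef_rot: [0.745, 0.667, -0.0, -0.0]
contact_force: [-0.5, -0.6, -0.3]
opening: 0.004
finger_force: 0.0
```

```bash
python3 -c "
from h import *
st()"
```

```text
t 22.75 jig y 2.6 dx -2.0 tip z 74.6 mm F jig x/y/z [-0.5 -0.6 -0.3] open 0.0036369877848383236
```

Request:
jog_arm(
  turn=[
    [0,0,0],
    [0,0,0],
    [0,0,0],
    [0,0,0],
    [0,0,0],
  ],
  translation=[
    [0,0,0.002],
    [0,0,0.004],
    [0,0,0.006],
    [0,0,0.007],
    [0,0,0.007],
  ],
  grip=[1,1,1,1,1],
)

```text
clock: 23.38
tool_pos: [0.5366, 0.0034, 0.0869]
eef_rot: [0.746, 0.666, -0.0, 0.0]
contact_force: [-0.8, 0.0, 4.3]
opening: 0.001
finger_force: 2.0
```

Key felt with its 4 N preload. Pressing it down.

Request:
jog_arm(
  turn=[
    [0,0,0],
    [0,0,0],
    [0,0,0],
    [0,0,0],
    [0,0,0],
    [0,0,0],
  ],
  translation=[
    [0,0,0.001],
    [0,0,0.002],
    [0,0,0.003],
    [0,0,0.004],
    [0,0,0.005],
    [0,0,0.005],
  ],
  grip=[1,1,1,1,1,1],
)

```text
clock: 24.12
tool_pos: [0.5366, 0.0034, 0.0821]
eef_rot: [0.746, 0.666, -0.0, 0.0]
contact_force: [-1.5, -0.0, 8.2]
opening: 0.005
finger_force: 4.1
```

Request:
jog_arm(
  turn=[
    [0,0,0],
    [0,0,0],
    [0,0,0],
    [0,0,0],
    [0,0,0],
    [0,0,0],
  ],
  translation=[
    [0,0,0.0008],
    [0,0,0.0014],
    [0,0,0.002],
    [0,0,0.0026],
    [0,0,0.003],
    [0,0,0.003],
  ],
  grip=[1,1,1,1,1,1],
)

```text
clock: 24.88
tool_pos: [0.5367, 0.0034, 0.0801]
eef_rot: [0.746, 0.666, 0.0, 0.001]
contact_force: [-3.6, -0.3, 17.5]
opening: 0.005
finger_force: 8.7
```

On the stop: 7.2 mm of travel and the force has risen past the spring's 10 N. I'll ease slightly and hold.

Request:
jog_arm(
  turn=[
    [0,0,0],
    [0,0,0],
    [0,0,0],
    [0,0,0],
  ],
  translation=[
    [0,0,-0.0003],
    [0,0,-0.0003],
    [0,0,-0.0003],
    [0,0,-0.0003],
  ],
  grip=[1,1,1,1],
)

```text
clock: 25.38
tool_pos: [0.5366, 0.0034, 0.0802]
eef_rot: [0.746, 0.666, 0.0, 0.0]
contact_force: [-3.5, -1.5, 16.0]
opening: 0.008
finger_force: 7.4
```

```bash
python3 -c "
from h import *
st()
cams.snapshot('top')
print([d['position'] for d in models.place_of('top','tap_guide')[:1]]);st()
f=r.get_state()['contact_force'][2]
if f>12: print(r.finish_job())"
```

```text
t 25.38 jig y 2.4 dx -1.9 tip z 61.2 mm F jig x/y/z [-3.7 -1.  16. ] open 0.008240301178767383
[]
t 25.48 jig y 2.4 dx -1.9 tip z 61.2 mm F jig x/y/z [-3.9 -0.3 14.3] open 0.0044343119149991795
the job is handed in; nothing more can be done
None
```

I found the release groove by touch, sliding from the right end block, and handed the job in at 25.5 s with the key on its stop, held at about 15 N (17.5 N at most); whether the jaws let go and the tap guide stayed put I did not see (the last top picture did not find it).

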